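# Check a block incubator with a contact thermometer

### The job

Check the block incubator's temperature: pick up the thermometer wand from the rubber mat, bring it square to the incubator's sloping face and centred in the window, press its sprung tip about half way in against the metal plate there, and hold it so, steady, for two seconds; never ram it. Then lay the wand back along the middle of the mat, setting it down rather than dropping it. Leave the other things on the bench where they are.

Things in the scene. Friction and masses are not known exactly. Their poses are not given: they have to be found in the camera images.
- wand: Contact thermometer wand, white handle, steel neck, loose, 160 to 240 g. Handle: bar 120 long (x -60 to 60) x 32 wide (y) x 30 high (z 0 to 30); origin mid-underside of the handle; x runs along the wand to its tip. Neck of 16 diameter, x 58 to 110 at z=15, then the sprung tip, 24 diameter, flat front at x=130. Centre of mass near x=15: grip the handle there, across its width.
- wand_tip (a point): Centre of the sprung tip's flat front as it stands unpressed: fixed at (130, 0, 15) mm in the wand's frame (it does not show the tip's give); axes as the wand's, x out of the tip. The tip slides back 6 mm against a spring: starts to move at 2 N, half in (3 mm) at 5.6 N, fully in at 9.2 N, then rigid.
- incubator: Block incubator, fixed: white head 190 wide x 180 up its slope x 52 thick, tilted on a grey foot 220 (x) x 190 (y) x 16 and a column. Origin on the bench, 10 mm in front of the foot's middle; z up, front is its -x side. The front face leans back 35 degrees, so its outward normal rises 35 degrees above level. Top edge 200 mm above the bench; foot reaches 100 mm in front of the origin.
- window (a point): Centre of the 86 x 86 mm window in the plane of the sloping face, (-45, 0, 125) mm in the incubator's frame. z: outward normal (wand square when its x is along -z here), x up the slope, y level. Inside, centred, parallel to the face: a clamped steel plate, 68 diameter, 4 to 28 mm behind the face plane; the depth differs each time, is not reported and must be felt. It does not give.
- mat: Black rubber mat, fixed, 250 (x) x 120 (y) x 6 high; origin under its centre. The wand starts on it, tip toward the mat's +x end.
- bottle: White plastic reagent bottle, 64 diameter x 130 high, loose, standing, origin under its centre. Leave alone.
- tip_box: Clear box of yellow pipette tips, 120 x 85 x 76 high, loose, origin under its centre. Leave alone.
- tube_rack: Grey rack of five capped glass tubes, 160 (x) x 60 (y) x 111 high, loose, origin under its centre. Leave alone.
Mind the look-alikes: they are no part of the job. Leave any blue, purple or red look-alike of the wand alone.

How it is judged:
By the outcome, as a careful person would: the job done as asked, in the order asked, and still so for the second after the job is handed in, with the robot touching nothing.
It also fails if it takes over 61 s, if anything falls off the work surface, if the arm or the gripper's body presses on something with over 40 N, if the wrist force passes 120 N, or if a joint passes its speed limit or range.

### The arm

A 6-joint arm with a two-finger parallel gripper is mounted at the origin on the work surface. World frame = base frame: x ahead of the robot, y to its left, z up, the work surface at z = 0. Lengths are in m, angles in rad, forces in N, time in s.
With the tool pointing down it reaches from about 0.4 to 0.825 m from the base axis. Payload 7 kg.
Tool frame: the origin (TCP) lies at the centre of the arm's flange, where the gripper is bolted on; the fingertips stand 178 mm ahead of it and the grasp point (between the pads) lies 159 mm ahead of it; z points along the fingers, y is the direction in which the jaws open and shut (so a half turn about z gives the same grasp; the last joint's range is limited). The gripper opens to 88 mm and grips with 3 to 60 N. Pads are 19 mm wide; open, the fingers measure 130 mm over their backs; the gripper's body (78 mm by 193 mm) begins 47 mm behind the grasp point.
Start: joints at [1.62, 0.359, 0.012, 0, -1.224, -0.288], TCP at [0.16, 0.656, 0.405] pointing down, gripper open.
Joint ranges: [-3.07, 3.07], [-1.43, 2.12], [-1.02, 1.25], [-3.03, 1.67], [-3.05, -0], [-3.03, 3.03]. Speed limits (rad/s): [2.39, 2.39, 3.01, 3.14, 3.14, 3.14].

### API

Orientations are given as [roll, pitch, yaw] about the fixed x, y, z axes, in that order (R = Rz(yaw) Ry(pitch) Rx(roll)).
In Python, from station import * gives the robot as it stands.
- The arm moves only by the tool send_rows, never from a script. Its argument "motion" is a list of rows, each an object with "offset": the shift along the tool's x, y, z in cm, a list of three; "turn": the turn about the tool's z in degrees. In form: [{"offset": [x, y, z], "turn": turn}, ...]. A call has 1 to 8 rows; each row is the pose to reach, as a shift and turn from the pose commanded when the call began, along the tool's axes at that moment; what a row does not reach only later rows make up. A row lasts 1/10 s, in which the tool goes at most 50 mm and 8.59 degrees, less where a joint would pass 70% of its speed; a pose out of reach is approached as far as the arm can. A call with a gripper value outside its range is refused whole. "hand" is the opening, from -1 (shut) to 1 (fully open), set as the call begins (left out, the last holds). The fingers move at their own pace and stop on an object; "squeeze" is the grip in N (left out, the last holds). Time passes only in rows, so rows that repeat a pose let the fingers close. It gives the time, the measured TCP pose, the force and the opening at its end, in the units of the state.
- get_state(): the state, without advancing time (a new reading comes with each control period).
- grab_frame(name): name is "scene" or "top" or "wrist"; returns a dict with "frame" (384x512x3 uint8, blue, green, red), "range_z" (384x512 float32, m along the optical axis (not along the pixel's ray), 0 where there is no reading), "vertical_fov" (degrees; the focal length in pixels is half the picture's height over the tangent of half this angle, whatever the lens; pixels are square), "cx", "cy" (the principal point, pixels), "cam_to_world" (4x4, takes a point from camera to world coordinates). Camera axes: x right, y up, looking along -z (the intrinsics and any distortion apply to the point x, -y, -z); pixel columns grow to the right and rows downward; lengths in m; the calibration is good to about 2 mm. A picture is of the moment at which its call begins.
- job_done(): hands the job in, once; it reports no verdict.
The state is a dict: "t": time; "q": joint angles; "qd": joint speeds; "joint_efforts": joint torques, N m; "eef_pos": TCP position; "ee_rot": TCP orientation; "force": force on the tool from outside, world axes, zero at the start; "moment": the same for the moment, N m; "width": finger opening in m.
Only numpy, scipy, OpenCV 4.12 (cv2) and the standard library are available. Lean on these libraries where they do the work, as an engineer would, in place of code of your own. Each camera call takes 0.05 s, during which the arm holds its last target. There are 200 camera calls.

## Working session

There is one attempt and no reset: what is moved stays moved. The work goes in short steps, Python scripts to look and compute and a tool call to move; the robot and the scene stay as the last step left them, time stands still between calls to the robot, and variables do not carry over. Pictures are saved under pics/ and viewed, about 8 in all and at most 12, crops included, and the job is handed in when it is done.

Besides the shell and the picture viewer there is one more tool, called after "Request:" as a command line: name --argument value ..., lists and objects as JSON in quotes. send_rows: Moves the arm, as the interface text tells. Its arguments: {"type":"object","properties":{"motion":{"type":"array"},"hand":{"type":"number"},"squeeze":{"type":"number"}},"required":["motion"]}

```bash
ls; mkdir -p pics; cat > h.py <<'E'
import numpy as np, cv2
from station import *
from scipy.spatial.transform import Rotation as R
def K(f):
    h=f["frame"].shape[0]; return h/2/np.tan(np.radians(f["vertical_fov"])/2)
def world(f,u,v,d=None,z=None):
    F=K(f); c=np.array([(u-f["cx"])/F,-(v-f["cy"])/F,-1.]); M=np.array(f["cam_to_world"])
    r=M[:3,:3]@c; o=M[:3,3]
    if z is not None: return o+r*(z-o[2])/r[2]
    if d is None: d=f["range_z"][int(round(v)),int(round(u))]
    return o+r*d
def cloud(f):
    F=K(f); h,w=f["range_z"].shape; v,u=np.mgrid[:h,:w]; d=f["range_z"]
    c=np.stack([(u-f["cx"])/F*d,-(v-f["cy"])/F*d,-d],-1); M=np.array(f["cam_to_world"])
    P=c@M[:3,:3].T+M[:3,3]; P[d==0]=np.nan; return P
E
python3 - <<'E'
from h import *
a=grab_frame("scene");b=grab_frame("top")
for n,f in(("scene",a),("top",b)):
    print(n,f["vertical_fov"],f["cx"],f["cy"],[k for k in f],np.round(f["cam_to_world"],3).tolist(),(f["range_z"]==0).mean())
np.save("/tmp/top.npy",b,allow_pickle=True);np.save("/tmp/scene.npy",a,allow_pickle=True)
cv2.imwrite("pics/a.png",a["frame"]);cv2.imwrite("pics/b.png",cv2.resize(b["frame"],(768,576)))
print(get_state())
E
```

```text
pics
scene 55.06468834375433 264.46594306672273 187.29889873412532 ['frame', 'range_z', 'vertical_fov', 'cx', 'cy', 'cam_to_world'] [[0.847, -0.392, 0.359, 0.87], [0.532, 0.626, -0.57, -0.752], [-0.002, 0.674, 0.739, 0.946], [0.0, 0.0, 0.0, 1.0]] 0.00408935546875
top 44.70675568361115 254.90535557515855 199.98313517595693 ['frame', 'range_z', 'vertical_fov', 'cx', 'cy', 'cam_to_world'] [[-0.001, 0.992, -0.126, 0.32], [-1.0, -0.002, -0.009, -0.093], [-0.009, 0.126, 0.992, 1.473], [0.0, 0.0, 0.0, 1.0]] 0.0037841796875
{'t': 0.1, 'q': array([ 1.62013514e+00,  3.59334624e-01,  1.11615416e-02, -3.04209046e-04,
       -1.22410775e+00, -2.88117116e-01]), 'qd': array([-0.00013119,  0.00082231,  0.00184602,  0.00084473,  0.00240568,
        0.00016783]), 'joint_efforts': array([-1.60084932e-03, -5.84162664e+01,  2.93750632e+01,  7.01546788e+00,
        1.00995332e-02, -4.62862806e-05]), 'eef_pos': array([0.15959922, 0.65568883, 0.40380925]), 'ee_rot': array([ 3.14008808e+00, -1.47652249e-04, -2.38881768e-01]), 'force': array([0.48157698, 0.17769344, 0.06986757]), 'moment': array([ 0.02560998, -0.02539485,  0.00226506]), 'width': 0.08771494981850136}
```

View pics/a.png

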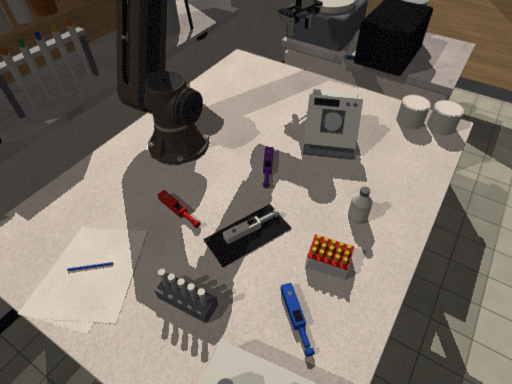

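View pics/b.png

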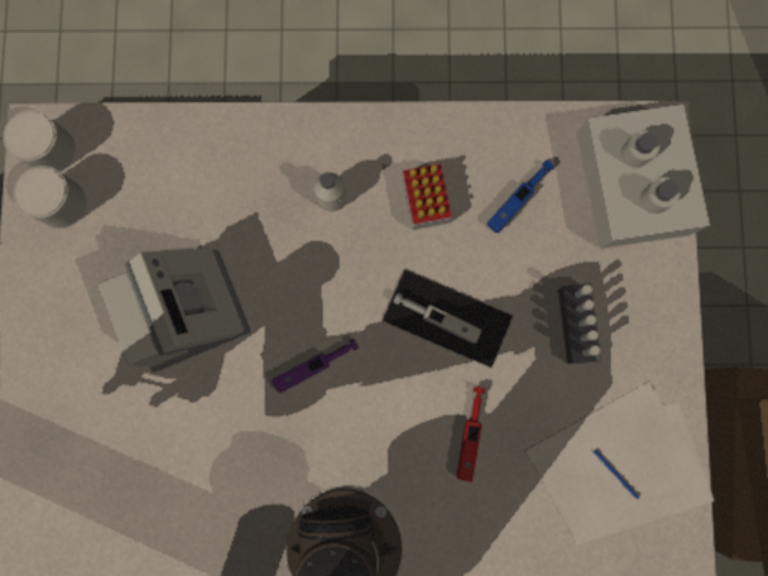

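The wand meant is the white one on the black mat (top 440,315). The look-alikes are red (470,435), purple (315,365) and blue (522,195), all off the mat. Next I measure, with an enlarged crop to confirm.

```bash
python3 - <<'E'
from h import *
b=np.load("/tmp/top.npy",allow_pickle=True).item();a=np.load("/tmp/scene.npy",allow_pickle=True).item()
P=cloud(b);im=b["frame"]
# mat: dark low-value region, box around
g=im.max(2); m=np.zeros(g.shape,np.uint8); m[175:248,250:346]=1
dark=((g<42)&(m>0)).astype(np.uint8)
dark=cv2.morphologyEx(dark,cv2.MORPH_CLOSE,np.ones((9,9)))
n,l,s,c=cv2.connectedComponentsWithStats(dark); k=1+s[1:,4].argmax()
cn=max(cv2.findContours((l==k).astype(np.uint8),0,1)[0],key=cv2.contourArea)
pts=np.array([world(b,u,v,z=.006)[:2] for u,v in cn[:,0]],np.float32)
print("mat",cv2.minAreaRect(pts))
w=(P[...,2]>.022)&(m>0)&(P[...,2]<.06); wp=P[w]; print("wand pts",len(wp),wp.mean(0),wp[:,2].max())
print(cv2.minAreaRect(wp[:,:2].astype(np.float32)))
d=np.linalg.svd(wp[:,:2]-wp[:,:2].mean(0),full_matrices=0)[2][0];print("yaw",np.degrees(np.arctan2(d[1],d[0])), np.percentile((wp[:,:2]-wp[:,:2].mean(0))@d,[0,100]))
# incubator face from scene
Q=cloud(a); reg=Q[95:150,305:362].reshape(-1,3)
reg=reg[~np.isnan(reg).any(1)&(reg[:,2]>.06)]
rng=np.random.default_rng(0);best=None
for _ in range(500):
    p=reg[rng.choice(len(reg),3,False)];nn=np.cross(p[1]-p[0],p[2]-p[0]);nn/=np.linalg.norm(nn)+1e-12
    i=abs((reg-p[0])@nn)<.003
    if best is None or i.sum()>best.sum():best=i
q=reg[best];c0=q.mean(0);nn=np.linalg.svd(q-c0)[2][2] if 0 else np.linalg.svd((q-c0).T@(q-c0))[2][2]
nn*=np.sign(nn[2]);print("face n",nn,"elev",np.degrees(np.arcsin(nn[2])),"az",np.degrees(np.arctan2(nn[1],nn[0])),len(q),len(reg))
allq=Q[85:160,295:370].reshape(-1,3);allq=allq[(abs((allq-c0)@nn)<.004)&(allq[:,2]>.03)]
ey=np.cross([0,0,1],nn);ey/=np.linalg.norm(ey);ex=np.cross(ey,nn)
ex*=np.sign(ex[2])
st=np.stack([(allq-c0)@ex,(allq-c0)@ey],1).astype(np.float32)
r=cv2.minAreaRect(st);lo,hi=st.min(0),st.max(0);print("face extents",lo,hi,r)
print("centre",c0+ex*(lo+hi)[0]/2+ey*(lo+hi)[1]/2, "ztop",allq[:,2].max(),"zmin",allq[:,2].min())
cv2.imwrite("pics/c.png",np.hstack([cv2.resize(im[170:255,245:350],(400,324),interpolation=2),cv2.resize(a["frame"][80:165,290:380],(380,324),interpolation=2)]))
E
```

```text
mat ((0.467863529920578, -0.21625056862831116), (0.2460746020078659, 0.11780893057584763), 66.62333679199219)
wand pts 511 [ 0.46286322 -0.20460187  0.03355559] 0.04317595868992763
((0.4704482853412628, -0.19085045158863068), (0.18976137042045593, 0.032003775238990784), 63.71817398071289)
yaw -116.28716031629081 [-0.11056851  0.07919161]
face n [ 0.31311951 -0.75246149  0.57944619] elev 35.41159993237734 az -67.40648880973129 1351 2546
face extents [-0.09962874 -0.09538064] [0.08020917 0.09446029] ((-0.0096207857131958, -0.0005901381373405457), (0.1896086484193802, 0.1797380894422531), 89.80368041992188)
centre [0.50732001 0.28553067 0.12292796] ztop 0.19781675851073532 zmin 0.04754064761986876
```

View pics/c.png

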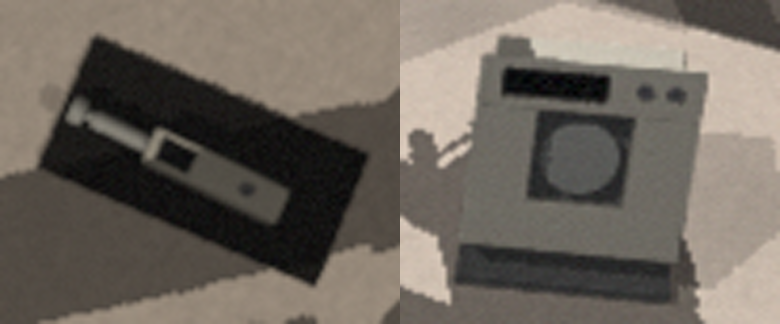

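```bash
cat >> h.py <<'E'
def to(x,y,zg,yaw):
    "offset (cm) and turn for grasp point at x,y,zg, tool yaw deg"
    s=get_state(); Rm=R.from_euler("xyz",s["ee_rot"]).as_matrix()
    p=s["eef_pos"]; t=np.array([x,y,zg+.159])
    cy=np.degrees(np.arctan2(Rm[1,0],Rm[0,0]))
    return np.round(Rm.T@(t-p)*100,2), round(-((yaw-cy+180)%360-180),2)
E
python3 - <<'E'
from h import *
a=np.load("/tmp/scene.npy",allow_pickle=True).item()
Q=cloud(a); n=np.array([ .31312,-.75246,.57945]);c=np.array([.50732,.28553,.12293])
ey=np.cross([0,0,1],n);ey/=np.linalg.norm(ey);ex=np.cross(n,ey);
if ex[2]<0: ex=-ex
q=Q[85:160,295:370];D=(q-c)@n;X=(q-c)@ex;Y=(q-c)@ey
m=(D<-.003)&(abs(X)<.06)&(abs(Y)<.06)
print(m.sum(),[np.percentile(v[m],[1,50,99]).round(4) for v in(D,X,Y)])
print(np.histogram(D[m],bins=np.arange(-.06,0,.004)))
k=m&(abs(D-np.median(D[m]))<.004);print(np.percentile(X[k],[2,98]),np.percentile(Y[k],[2,98]))
# window from dark border colour: dark pixels on the face rays
F=a["frame"][85:160,295:370].max(2);mm=np.zeros(F.shape,bool)
O=np.array(a["cam_to_world"])[:3,3]
r=q-O; t=((c-O)@n)/(r@n); W=O+r*t[...,None]; WX=(W-c)@ex;WY=(W-c)@ey
print("dark thr",np.percentile(F,[5,20,50]))
dk=(F<75)&(abs(WX)<.05)&(abs(WY)<.055);print(dk.sum(),np.percentile(WX[dk],[1,99]),np.percentile(WY[dk],[1,99]))
print(to(.45,.3,.33,-60),get_state()["eef_pos"])
E
```

```text
662 [array([-0.0463, -0.0237, -0.0031]), array([-0.0542, -0.0003,  0.0544]), array([-0.0559,  0.0026,  0.0569])]
(array([  0,   0,   1,  27, 112,  89,  18,  11,  63, 131,  82,   8,   9,
        56]), array([-0.06 , -0.056, -0.052, -0.048, -0.044, -0.04 , -0.036, -0.032,
       -0.028, -0.024, -0.02 , -0.016, -0.012, -0.008, -0.004]))
[-0.03092554  0.03252761] [-0.03076182  0.03244789]
dark thr [ 42.  75. 110.]
287 [-0.03951973  0.04285378] [-0.04126805  0.03910688]
(array([36.63, 27.7 , -8.47]), np.float64(46.31)) [0.15959922 0.65568883 0.40380925]
```

Request:
send_rows --motion '[{"offset": [12,9,-7],"turn": 8},{"offset": [24,18.5,-8],"turn": 17},{"offset": [36.6,27.7,-8.5],"turn": 46},{"offset": [36.6,27.7,-8.5],"turn": 46},{"offset": [36.6,27.7,-8.5],"turn": 46},{"offset": [36.6,27.7,-8.5],"turn": 46},{"offset": [36.6,27.7,-8.5],"turn": 46},{"offset": [36.6,27.7,-8.5],"turn": 46}]' --hand 0.2

```text
t: 0.9
eef_pos: [0.4074, 0.3509, 0.48]
ee_rot: [3.141, 0.0, -1.041]
force: [-0.2, 1.5, -0.3]
width: 0.0528
```

```bash
python3 - <<'E'
from h import *
print(to(.440,-.255,.14,-116.3),get_state())
E
```

```text
(array([53.94, 27.79, 18.11]), np.float64(56.63)) {'t': 0.9, 'q': array([ 1.07568290e+00,  8.99550205e-02, -1.67334390e-01, -1.32651568e-04,
       -1.31363535e+00, -5.46236212e-01]), 'qd': array([-0.89165203, -0.08257345,  0.06227713,  0.00204623, -0.14621288,
        0.89080185]), 'joint_efforts': array([  6.10197276, -38.98956299,  29.10443902,   6.96554527,
         0.05679264,  -1.62635129]), 'eef_pos': array([0.40742816, 0.35090862, 0.48003428]), 'ee_rot': array([ 3.14141626e+00,  4.28969792e-05, -1.04138339e+00]), 'force': array([-0.18569784,  1.48226898, -0.33382229]), 'moment': array([ 0.21047362, -0.21012065,  0.01396652]), 'width': 0.05282072667204673}
```

Request:
send_rows --motion '[{"offset": [54,28,10],"turn": 56},{"offset": [54,28,10],"turn": 56},{"offset": [54,28,10],"turn": 56},{"offset": [54,28,10],"turn": 56},{"offset": [54,28,10],"turn": 56},{"offset": [54,28,10],"turn": 56},{"offset": [54,28,10],"turn": 56},{"offset": [54,28,10],"turn": 56}]'

```text
t: 1.7
eef_pos: [0.426, -0.0433, 0.4149]
ee_rot: [-3.141, 0.001, -2.021]
force: [2.2, 0.9, 0.7]
width: 0.0527
```

Request:
send_rows --motion '[{"offset": [0,0,0],"turn": 0},{"offset": [0,0,0],"turn": 0},{"offset": [0,0,0],"turn": 0}]'

```text
t: 2.0
eef_pos: [0.4268, -0.041, 0.415]
ee_rot: [-3.142, 0.0, -2.019]
force: [0.6, 0.1, -0.2]
width: 0.0524
```

```bash
python3 - <<'E'
from h import *
print(to(.440,-.255,.14,-116.3),get_state()["eef_pos"],get_state()["q"])
E
```

```text
(array([ 18.72, -10.46,  11.6 ]), np.float64(0.62)) [ 0.42683738 -0.04100434  0.41503422] [ 3.67922100e-01 -6.99643730e-02 -4.77947914e-01 -8.75153164e-05
 -1.16262467e+00 -8.16035368e-01]
```

Request:
send_rows --motion '[{"offset": [18.7,-10.5,11.6],"turn": 0.6},{"offset": [18.7,-10.5,11.6],"turn": 0.6},{"offset": [18.7,-10.5,11.6],"turn": 0.6},{"offset": [18.7,-10.5,11.6],"turn": 0.6},{"offset": [18.7,-10.5,11.6],"turn": 0.6},{"offset": [18.7,-10.5,11.6],"turn": 0.6},{"offset": [18.7,-10.5,11.6],"turn": 0.6},{"offset": [18.7,-10.5,11.6],"turn": 0.6}]'

```text
t: 2.8
eef_pos: [0.4412, -0.2541, 0.2995]
ee_rot: [-3.141, 0.0, -2.027]
force: [-0.5, 0.5, 0.5]
width: 0.0525
```

```bash
python3 - <<'E'
from h import *
f=grab_frame("wrist");P=cloud(f);s=get_state();print(s["eef_pos"],s["ee_rot"],s["force"])
np.save("/tmp/w.npy",f,allow_pickle=True)
w=(P[...,2]>.027)&(P[...,2]<.05)&(np.hypot(P[...,0]-.47,P[...,1]+.2)<.14)
n,l,st,c=cv2.connectedComponentsWithStats(w.astype(np.uint8));k=1+st[1:,4].argmax();p=P[l==k]
print(len(p),p.mean(0),cv2.minAreaRect(p[:,:2].astype(np.float32)))
hd=p[p[:,2]>.033];print("handle top z",np.median(hd[:,2]),cv2.minAreaRect(hd[:,:2].astype(np.float32)))
o=f["frame"].copy();o[w]=o[w]//2+np.array([0,127,0],np.uint8);cv2.imwrite("pics/d.png",o)
E
```

```text
[ 0.44112997 -0.25397358  0.29978895] [-3.14014692e+00  4.14988412e-04 -2.02686424e+00] [-0.15834789  0.74535805  0.20868337]
3271 [ 0.44587211 -0.23650381  0.03472311] ((0.4474703371524811, -0.23320750892162323), (0.09551603347063065, 0.031970519572496414), 63.95317840576172)
handle top z 0.03492874334181437 ((0.4474211037158966, -0.23351697623729706), (0.09403431415557861, 0.030908839777112007), 63.40582275390625)
```

View pics/d.png

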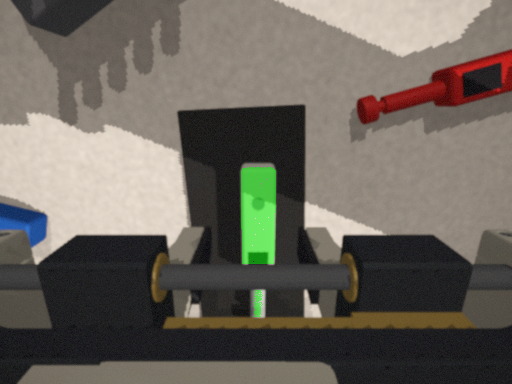

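```bash
python3 - <<'E'
from h import *
print(to(.4335,-.2627,.0275,-116.3))
E
```

```text
(array([ 1.12,  0.32, 11.33]), np.float64(0.17))
```

Request:
send_rows --motion '[{"offset": [1.1,0.3,4],"turn": 0.2},{"offset": [1.1,0.3,7],"turn": 0.2},{"offset": [1.1,0.3,9],"turn": 0.2},{"offset": [1.1,0.3,10.3],"turn": 0.2},{"offset": [1.1,0.3,11],"turn": 0.2},{"offset": [1.1,0.3,11.3],"turn": 0.2},{"offset": [1.1,0.3,11.3],"turn": 0.2},{"offset": [1.1,0.3,11.3],"turn": 0.2}]'

```text
t: 3.65
eef_pos: [0.4333, -0.2638, 0.1869]
ee_rot: [-3.14, 0.0, -2.032]
force: [-0.5, -0.3, 0.3]
width: 0.0528
```

Request:
send_rows --motion '[{"offset": [0,0,0],"turn": 0},{"offset": [0,0,0],"turn": 0},{"offset": [0,0,0],"turn": 0},{"offset": [0,0,0],"turn": 0},{"offset": [0,0,0],"turn": 0},{"offset": [0,0,0],"turn": 0}]' --hand -0.4 --squeeze 4

```text
t: 4.25
eef_pos: [0.4328, -0.264, 0.1862]
ee_rot: [-3.141, -0.0, -2.033]
force: [-0.5, 0.6, 4.4]
width: 0.0321
```

```bash
python3 - <<'E'
from h import *
print(get_state()); print(to(.4335,-.2627,.0275,-116.3))
E
```

```text
{'t': 4.25, 'q': array([-1.59696440e-01,  3.43329294e-01, -6.14443614e-01,  1.92776854e-04,
       -6.12802284e-01, -3.02522022e-01]), 'qd': array([ 0.00052039, -0.00037757, -0.0007012 ,  0.00096471,  0.00037564,
        0.00021053]), 'joint_efforts': array([-3.78674793e-02, -4.35023510e+01,  1.73936230e+01,  3.97172391e+00,
        3.99095155e-01, -2.28859344e-02]), 'eef_pos': array([ 0.43284138, -0.26401135,  0.18618628]), 'ee_rot': array([-3.14134853e+00, -3.99962933e-05, -2.03285711e+00]), 'force': array([-0.50928833,  0.60380289,  4.44488998]), 'moment': array([0.25765053, 0.25776188, 0.0552623 ]), 'width': 0.03213249004693659}
(array([-0.15, -0.  , -0.03]), np.float64(-0.17))
```

Request:
send_rows --motion '[{"offset": [0,0,-0.4],"turn": 0},{"offset": [0,0,-0.8],"turn": 0},{"offset": [-0.15,0,-1.2],"turn": 0},{"offset": [-0.25,0,-1.6],"turn": 0},{"offset": [-0.35,0,-2.0],"turn": 0},{"offset": [-0.45,0,-2.4],"turn": 0},{"offset": [-0.6,0,-2.7],"turn": 0},{"offset": [-0.6,0,-2.7],"turn": 0}]'

```text
t: 5.05
eef_pos: [0.4357, -0.2585, 0.2135]
ee_rot: [-3.141, 0.0, -2.033]
force: [-0.1, 0.9, -1.0]
width: 0.0322
```

```bash
cat >> h.py <<'E'
def wand(name="scene",pic=None):
    s=get_state();f=grab_frame(name);P=cloud(f)
    g=s["eef_pos"]+np.array([0,0,-.159]);yaw=s["ee_rot"][2]
    ax=-np.array([np.cos(yaw),np.sin(yaw),0]);side=np.array([-ax[1],ax[0],0])
    d=P-g;X=d@ax;Y=d@side;Z=d[...,2]
    fr=f["frame"]
    m=(X>.025)&(X<.2)&(abs(Y)<.02)&(P[...,2]>.012)&(Z>-.6*X-.06)&(Z<.03)
    x,y,z=X[m],Y[m],Z[m]
    if pic: 
        v,u=np.where(m);c=(int(u.mean()),int(v.mean())) if len(u) else (256,192)
        o=fr.copy();o[m]=o[m]//2+np.array([0,127,0],np.uint8)
        a,b=max(0,c[0]-60),max(0,c[1]-60);cv2.imwrite(pic,np.hstack([cv2.resize(i[b:b+120,a:a+120],(400,400)) for i in(fr,o)]))
    print("F",np.round(s["force"],2),"M",np.round(s["moment"],3),"w",s["width"],"t",s["t"],"pos",np.round(s["eef_pos"],4))
    return x,y,z
E
python3 - <<'E'
from h import *
x,y,z=wand(pic="pics/e.png")
print(len(x))
for lo in np.arange(.03,.2,.02):
    k=(x>=lo)&(x<lo+.02)
    if k.sum(): print(round(lo,2),k.sum(),np.percentile(z[k],[5,50,95]).round(4),np.median(y[k]).round(4))
E
```

```text
F [-0.15  0.95 -0.97] M [ 0.096 -0.018  0.004] w 0.03224204174488518 t 5.05 pos [ 0.4357 -0.2585  0.2135]
236
0.05 13 [-0.0067 -0.0048 -0.003 ] 0.0019
0.07 66 [-0.0285 -0.0077 -0.0042] -0.0101
0.09 57 [-0.0305 -0.011  -0.0073] -0.0106
0.11 28 [-0.0303 -0.0245 -0.0197] -0.0063
0.13 28 [-0.0335 -0.0267 -0.0235] -0.0064
0.15 36 [-0.0378 -0.0318 -0.0253] -0.0061
0.17 8 [-0.0357 -0.0277 -0.0267] -0.0065
```

View pics/e.png

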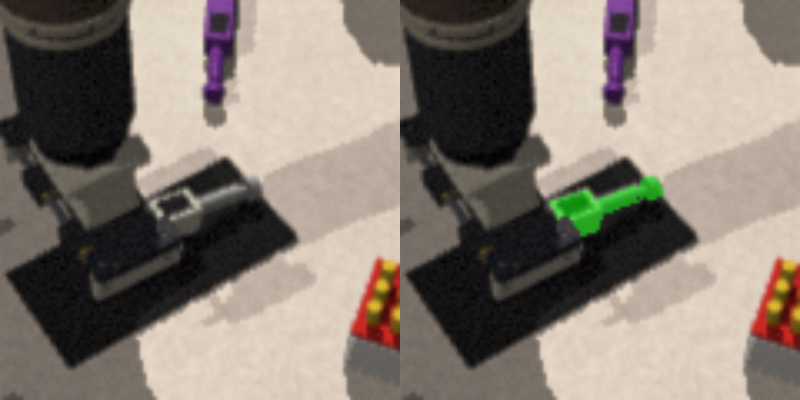

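It pivots as planned: the tip stays on the mat while the tail is lifted. Continue along the arc.

Request:
send_rows --motion '[{"offset": [-0.2,0,-0.5],"turn": 0},{"offset": [-0.4,0,-1.0],"turn": 0},{"offset": [-0.6,0,-1.5],"turn": 0},{"offset": [-0.8,0,-2.0],"turn": 0},{"offset": [-1.0,0,-2.5],"turn": 0},{"offset": [-1.25,0,-3.0],"turn": 0},{"offset": [-1.5,0,-3.5],"turn": 0},{"offset": [-1.8,0,-4.0],"turn": 0}]'

```text
t: 5.9
eef_pos: [0.4436, -0.2423, 0.2534]
ee_rot: [-3.142, 0.0, -2.033]
force: [-0.6, 0.1, -2.7]
width: 0.0322
```

Request:
send_rows --motion '[{"offset": [-0.3,0,-0.5],"turn": 0},{"offset": [-0.6,0,-1.0],"turn": 0},{"offset": [-0.9,0,-1.5],"turn": 0},{"offset": [-1.2,0,-2.0],"turn": 0},{"offset": [-1.5,0,-2.4],"turn": 0},{"offset": [-1.8,0,-2.75],"turn": 0},{"offset": [-1.8,0,-2.75],"turn": 0},{"offset": [-1.8,0,-2.75],"turn": 0}]'

```text
t: 6.7
eef_pos: [0.4517, -0.2263, 0.2806]
ee_rot: [-3.141, 0.0, -2.033]
force: [0.1, -0.7, -0.4]
width: 0.032
```

```bash
cat >> h.py <<'E'
def tilt(name="scene"):
    x,y,z=wand(name)
    # upper edge of neck/tip points: neck x ~ .09..0.145 horizontally ; fit robust line to top envelope
    for lo in np.arange(.03,.2,.02):
        k=(x>=lo)&(x<lo+.02)
        if k.sum(): print(round(lo,2),k.sum(),np.percentile(z[k],[5,50,95]).round(4),np.median(y[k]).round(4))
    k=(x>.1)
    v,d0=cv2.fitLine(np.stack([x[k],z[k]],1).astype(np.float32),cv2.DIST_HUBER,0,.01,.01).ravel()[[0,1]],0
    print("tilt x>.1",np.degrees(np.arctan2(v[1],v[0])))
E
python3 - <<'E'
from h import *
tilt();tilt("top")
E
```

```text
F [ 0.11 -0.67 -0.41] M [ 0.008 -0.304 -0.072] w 0.0319715253729347 t 6.7 pos [ 0.4517 -0.2263  0.2806]
0.05 4 [-0.0674 -0.0659 -0.0636] -0.0181
0.07 18 [-0.0727 -0.0642 -0.0521] -0.0176
0.09 20 [-0.082  -0.0746 -0.0682] -0.0086
0.11 27 [-0.0935 -0.0851 -0.0763] -0.0077
0.13 35 [-0.1084 -0.0976 -0.0923] -0.0074
0.15 1 [-0.1 -0.1 -0.1] 0.0024
tilt x>.1 -35.02797
F [ 0.47  0.25 -2.15] M [ 0.036 -0.326 -0.11 ] w 0.03192190499481896 t 6.75 pos [ 0.4516 -0.2264  0.2805]
0.13 1 [-0.1015 -0.1015 -0.1015] 0.0086
tilt x>.1 -69.247635
```

Request:
send_rows --motion '[{"offset": [0,0,0],"turn": 0},{"offset": [0,0,0],"turn": 0},{"offset": [0,0,0],"turn": 0},{"offset": [0,0,0],"turn": 0},{"offset": [0,0,-1],"turn": 0},{"offset": [0,0,-3],"turn": 0},{"offset": [0,0,-6],"turn": 0},{"offset": [0,0,-9],"turn": 0}]' --squeeze 55

```text
t: 7.6
eef_pos: [0.451, -0.2263, 0.3717]
ee_rot: [3.14, -0.001, -2.033]
force: [0.5, -0.7, -2.4]
width: 0.0318
```

Request:
send_rows --motion '[{"offset": [0,0,-2],"turn": 0},{"offset": [0,0,-2],"turn": 0},{"offset": [0,0,-2],"turn": 0},{"offset": [0,0,-2],"turn": 0}]'

```text
t: 8.0
eef_pos: [0.451, -0.2262, 0.3895]
ee_rot: [3.14, -0.0, -2.033]
force: [0.1, 0.2, -2.1]
width: 0.0315
```

```bash
sed -i 's/(P\[...,2\]>.012)&(Z>-.6\*X-.06)/(P[...,2]>.03)\&(Z>-.6*X-.06)/' h.py; python3 - <<'E'
from h import *
tilt();tilt("top")
F=[];
for _ in range(5):
    grab_frame("wrist");F.append(get_state()["force"])
print(np.mean(F,0),np.std(F,0))
print(to(.562-.0,.153-.06,.30,-67.4))
E
```

```text
F [ 0.12  0.21 -2.08] M [ 0.002 -0.053 -0.075] w 0.031462262086132856 t 8.0 pos [ 0.451  -0.2262  0.3895]
0.03 9 [-0.0566 -0.0537 -0.0492] -0.0166
0.05 28 [-0.0678 -0.0561 -0.0482] -0.0168
0.07 33 [-0.073  -0.0594 -0.0502] -0.0165
0.09 26 [-0.0846 -0.0755 -0.0598] -0.0074
0.11 32 [-0.096  -0.0863 -0.0772] -0.0071
0.13 42 [-0.1091 -0.0977 -0.0922] -0.0081
0.15 1 [-0.0989 -0.0989 -0.0989] -0.0033
tilt x>.1 -34.5393
F [ 0.95 -0.   -2.64] M [-0.025 -0.08   0.041] w 0.03174634066921016 t 8.05 pos [ 0.451  -0.2263  0.3894]Traceback (most recent call last):
  File "<stdin>", line 2, in <module>
  File "h.py", line 43, in tilt
    v,d0=cv2.fitLine(np.stack([x[k],z[k]],1).astype(np.float32),cv2.DIST_HUBER,0,.01,.01).ravel()[[0,1]],0
         ~~~~~~~~~~~^^^^^^^^^^^^^^^^^^^^^^^^^^^^^^^^^^^^^^^^^^^^^^^^^^^^^^^^^^^^^^^^^^^^^
cv2.error: OpenCV(4.12.0) /io/opencv/modules/imgproc/src/linefit.cpp:50: error: (-215:Assertion failed) count > 0 in function 'fitLine2D_wods'
```

```bash
cat >> h.py <<'E'
U=np.array([np.cos(np.radians(112.6)),np.sin(np.radians(112.6)),0]);C35,S35=np.cos(np.radians(35)),np.sin(np.radians(35))
N=-U*C35+np.array([0,0,S35]); EX=U*S35+np.array([0,0,C35]); EY=np.cross([0,0,1.],-U)
WIN=np.array([.5069,.2865,.1244])
def hover(d,dx=0,dy=0):
    g=WIN+N*d+EX*dx+EY*dy-U*.1407+np.array([0,0,.1059]); return to(*g,-67.4)
E
python3 - <<'E'
from h import *
print(hover(.10),hover(.03))
F=[]
for _ in range(5):
    grab_frame("wrist");F.append(get_state()["force"])
print(np.mean(F,0),np.std(F,0))
E
```

```text
(array([-33.8 ,   1.07,  -5.75]), np.float64(-49.08)) (array([-37.56,   5.39,  -1.73]), np.float64(-49.08))
[-0.01714407 -0.21870886 -1.37483857] [0.34483958 0.3565381  0.47232383]
```

Request:
send_rows --motion '[{"offset": [-2,0.1,-2],"turn": -3},{"offset": [-6,0.2,-4],"turn": -9},{"offset": [-10,0.4,-5.7],"turn": -15},{"offset": [-14,0.5,-5.7],"turn": -21},{"offset": [-18,0.6,-5.7],"turn": -27},{"offset": [-22,0.7,-5.7],"turn": -33},{"offset": [-26,0.8,-5.7],"turn": -39},{"offset": [-29,0.9,-5.7],"turn": -43}]'

```text
t: 9.15
eef_pos: [0.5735, 0.0394, 0.4472]
ee_rot: [3.142, 0.0, -1.277]
force: [0.2, -0.2, -1.7]
width: 0.0319
```

Request:
send_rows --motion '[{"offset": [-2,1.5,0],"turn": -3},{"offset": [-3.5,3,0],"turn": -6},{"offset": [-3.5,3,0],"turn": -6},{"offset": [-3.5,3,0],"turn": -6},{"offset": [-3.5,3,0],"turn": -6}]'

```text
t: 9.65
eef_pos: [0.5344, 0.0621, 0.4475]
ee_rot: [-3.141, -0.0, -1.179]
force: [0.3, -0.5, -1.8]
width: 0.0315
```

```bash
python3 - <<'E'
from h import *
print(get_state()["eef_pos"],get_state()["ee_rot"],hover(.10),hover(.03))
E
```

```text
[0.53440414 0.06206589 0.44748026] [-3.14142506e+00 -1.27134581e-04 -1.17854472e+00] (array([ 0.47, -6.09,  0.08]), np.float64(-0.13)) (array([-5.26, -6.07,  4.1 ]), np.float64(-0.13))
```

Request:
send_rows --motion '[{"offset": [0,-2,0],"turn": -0.1},{"offset": [0,-4.5,0],"turn": -0.1},{"offset": [-0.5,-6.1,0.5],"turn": -0.1},{"offset": [-2,-6.1,1.8],"turn": -0.1},{"offset": [-3.5,-6.1,2.9],"turn": -0.1},{"offset": [-4.4,-6.1,3.5],"turn": -0.1},{"offset": [-4.4,-6.1,3.5],"turn": -0.1},{"offset": [-4.4,-6.1,3.5],"turn": -0.1}]'

```text
t: 10.45
eef_pos: [0.5732, 0.1265, 0.4129]
ee_rot: [-3.141, -0.0, -1.175]
force: [-0.5, -0.1, -1.4]
width: 0.0316
```

Request:
send_rows --motion '[{"offset": [0,0,0],"turn": 0},{"offset": [0,0,0],"turn": 0}]'

```text
t: 10.65
eef_pos: [0.5736, 0.1259, 0.4131]
ee_rot: [-3.14, -0.0, -1.176]
force: [-0.3, 0.0, -2.4]
width: 0.0317
```

```bash
python3 - <<'E'
from h import *
print(hover(.04))
f=grab_frame("scene");P=cloud(f);D=(P-WIN)@N;X=(P-WIN)@EX;Y=(P-WIN)@EY
m=(D>.012)&(D<.17)&(abs(X)<.035)&(abs(Y)<.03)
for a,b,n in((.036,.066,"tip"),(.066,.112,"neck"),(.036,.112,"both"),(.116,.16,"handle")):
    k=m&(D>a)&(D<b);print(n,k.sum(),"X",np.percentile(X[k],[3,50,97]).round(4),"Y",np.percentile(Y[k],[3,50,97]).round(4))
k=m&(D>.068)&(D<.112)
for q,l in((X,"pitch"),(Y,"yaw")):
    v=cv2.fitLine(np.stack([D[k],q[k]],1).astype(np.float32),cv2.DIST_HUBER,0,.01,.01).ravel();print(l,np.degrees(np.arctan(v[1]/v[0])))
print("D min",np.percentile(D[m&(abs(X)<.015)],[0.5,2]))
v,u=np.where(m);o=f["frame"].copy()
c=o[60:180,280:400];o2=o.copy();o2[m]=(0,255,0)
# edges of window at pixel
cv2.imwrite("pics/f.png",np.hstack([cv2.resize(i[60:180,275:395],(400,400),interpolation=cv2.INTER_CUBIC) for i in(o,o2)]))
np.save("/tmp/h.npy",f,allow_pickle=True)
t=grab_frame("top");P=cloud(t);D=(P-WIN)@N;X=(P-WIN)@EX;Y=(P-WIN)@EY
m=(D>.03)&(D<.17)&(abs(X)<.035)&(abs(Y)<.03)
for a,b,n in((.036,.064,"tip"),(.066,.112,"neck")):
    k=m&(D>a)&(D<b)
    if k.sum():print("top",n,k.sum(),"X",np.percentile(X[k],[3,50,97]).round(4),"Y",np.percentile(Y[k],[3,50,97]).round(4))
print(get_state()["force"]@N)
E
```

```text
(array([-0.04, -0.01,  0.09]), np.float64(0.0))Traceback (most recent call last):
  File "<stdin>", line 6, in <module>
    return _quantile_unchecked(
        a, q, axis, out, overwrite_input, method, keepdims, weights)
    return _ureduce(a,
                    func=_quantile_ureduce_func,
    ...<5 lines>...
                    overwrite_input=overwrite_input,
                    method=method)
    r = func(a, **kwargs)
    result = _quantile(arr,
                       quantiles=q,
    ...<2 lines>...
                       out=out,
                       weights=wgt)
    slices_having_nans = np.isnan(arr[-1, ...])
                                  ~~~^^^^^^^^^
IndexError: index -1 is out of bounds for axis 0 with size 0
```

```bash
python3 - <<'E'
from h import *
a=grab_frame("scene");b=grab_frame("top");w=grab_frame("wrist")
np.save("/tmp/h.npy",a,allow_pickle=True);np.save("/tmp/ht.npy",b,allow_pickle=True);np.save("/tmp/hw.npy",w,allow_pickle=True)
cv2.imwrite("pics/f.png",np.hstack([cv2.resize(a["frame"][60:180,240:400],(400,300)),cv2.resize(b["frame"][140:260,60:220],(400,300))]))
cv2.imwrite("pics/w.png",w["frame"])
E
```

```text
(no output)
```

View pics/f.png

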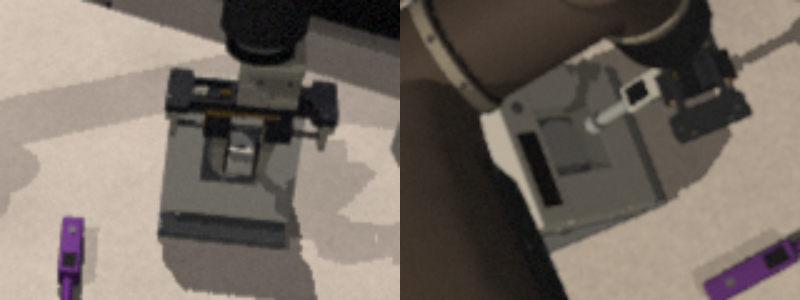

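```bash
python3 - <<'E'
from h import *
t=np.load("/tmp/ht.npy",allow_pickle=True).item();P=cloud(t);d=P-WIN
D=d@N;X=d@EX;Y=d@EY
m=(D>.025)&(D<.19)&(abs(X)<.04)&(abs(Y)<.035)
print(m.sum(),"Dmin",np.percentile(D[m],[0,2,5]))
for a in np.arange(.03,.17,.01):
    k=m&(D>=a)&(D<a+.01)
    if k.sum():print(round(a,2),k.sum(),"X",np.percentile(X[k],[5,50,95]).round(4),"Y",np.percentile(Y[k],[5,50,95]).round(4))
for a,b in((.07,.11),(.112,.15)):
    k=m&(D>a)&(D<b)
    for q,l in((X,"pitch"),(Y,"yaw")):
        v=cv2.fitLine(np.stack([D[k],q[k]],1).astype(np.float32),cv2.DIST_HUBER,0,.01,.01).ravel();print(a,l,np.degrees(np.arctan(v[1]/v[0])),v)
# face plane check in top view, and face edges
f=(abs(D)<.008)&(abs(X)<.1)&(abs(Y)<.11);print("face D",np.median(D[f]),f.sum(),"Y",np.percentile(Y[f],[1,99]),"X",np.percentile(X[f],[1,99]))
q=P[f];c=q.mean(0);n=np.linalg.svd((q-c).T@(q-c))[2][2];n*=np.sign(n[2]);print("n elev az",np.degrees(np.arcsin(n[2])),np.degrees(np.arctan2(n[1],n[0])))
pl=(D<-.012)&(D>-.035)&(abs(X)<.04)&(abs(Y)<.04);print("plate",pl.sum(),np.median(D[pl]),np.percentile(Y[pl],[3,97]),np.percentile(X[pl],[3,97]))
E
```

```text
314 Dmin [0.03910714 0.040725   0.04511643]
0.03 3 X [0.0056 0.0095 0.0119] Y [-0.0076 -0.0075  0.0014]
0.04 35 X [-0.0019  0.008   0.0135] Y [-0.0092 -0.0008  0.0111]
0.05 17 X [0.0011 0.0069 0.0128] Y [-0.0072 -0.0001  0.0092]
0.06 13 X [0.0031 0.0056 0.0079] Y [-0.0056  0.0016  0.008 ]
0.07 19 X [0.0019 0.0066 0.0096] Y [-0.0069 -0.0009  0.0081]
0.08 12 X [0.003  0.0074 0.0101] Y [-0.0063 -0.001   0.005 ]
0.09 15 X [0.003  0.0069 0.0086] Y [-0.0061  0.0001  0.007 ]
0.1 8 X [0.0071 0.0114 0.0144] Y [-0.0123 -0.0012  0.0105]
0.11 28 X [-0.0011  0.0144  0.0169] Y [-0.0147 -0.0025  0.0132]
0.12 38 X [-0.0037  0.0145  0.0182] Y [-0.0145 -0.0024  0.0145]
0.13 39 X [-0.0034  0.0143  0.0194] Y [-0.0146 -0.006   0.0128]
0.14 40 X [0.0036 0.0143 0.0182] Y [-0.0143 -0.0027  0.0155]
0.15 34 X [0.0099 0.0131 0.0161] Y [-0.0134  0.0004  0.0144]
0.16 11 X [0.0122 0.0135 0.0167] Y [-0.0014  0.0081  0.0126]
0.17 2 X [0.0145 0.0147 0.0149] Y [0.0066 0.0085 0.0103]
0.07 pitch 8.163381 [0.9898672  0.14199631 0.08714657 0.00700451]
0.07 yaw -0.020185236 [ 9.9999994e-01 -3.5229884e-04  8.7887734e-02 -6.3664356e-04]
0.112 pitch -2.4103997 [ 0.9991152  -0.042057    0.12772138  0.01390569]
0.112 yaw 36.092117 [ 0.8080709   0.5890852   0.13255899 -0.0008142 ]
face D -1.1481404345328267e-05 2166 Y [-0.09406802  0.09052843] X [-0.08740242  0.09077022]
n elev az 34.97482877096577 -67.05325402978058
plate 300 -0.02089501447362968 [-0.03089571  0.03063008] [-0.03703777  0.02264219]
```

Request:
send_rows --motion '[{"offset": [-0.4,0,0.28],"turn": 0},{"offset": [-1.0,0,0.7],"turn": 0},{"offset": [-1.7,0,1.19],"turn": 0},{"offset": [-2.4,0,1.68],"turn": 0},{"offset": [-3.1,0,2.17],"turn": 0},{"offset": [-3.7,0,2.59],"turn": 0},{"offset": [-4.1,0,2.87],"turn": 0},{"offset": [-4.1,0,2.87],"turn": 0}]'

```text
t: 11.65
eef_pos: [0.5575, 0.1647, 0.3832]
ee_rot: [3.141, -0.0, -1.175]
force: [-0.4, 0.0, -1.0]
width: 0.0317
```

```bash
cat >> h.py <<'E'
def feel(k=8):
    F=[];p=[];M=[]
    for _ in range(k):
        grab_frame("wrist");s=get_state();F.append(s["force"]@N);p.append(s["eef_pos"]);M.append(s["force"])
    p=np.mean(p,0);g=p-np.array([0,0,.159]);tip=g+U*.1407-np.array([0,0,.1059])-WIN
    print("FN %.2f+-%.2f"%(np.mean(F),np.std(F)/k**.5),np.mean(M,0).round(2),"tip D,X,Y mm",np.round([tip@N*1e3,tip@EX*1e3,tip@EY*1e3],2),"t",s["t"],"w",s["width"])
E
sleep 0; python3 -c "
from h import *
get_state();feel(3);feel(8)"
```

```text
FN -1.00+-0.10 [-0.18 -0.15 -1.84] tip D,X,Y mm [-9.9   0.22  0.  ] t 11.8 w 0.03182541639277513
FN -0.72+-0.15 [ 0.03 -0.42 -1.82] tip D,X,Y mm [-9.59  0.14 -0.04] t 12.2 w 0.031067298208565186
```

Request:
send_rows --motion '[{"offset": [-0.16,0,0.11],"turn": 0},{"offset": [-0.33,0,0.23],"turn": 0},{"offset": [-0.5,0,0.35],"turn": 0},{"offset": [-0.66,0,0.46],"turn": 0},{"offset": [-0.66,0,0.46],"turn": 0},{"offset": [-0.66,0,0.46],"turn": 0}]'

```text
t: 12.8
eef_pos: [0.5553, 0.17, 0.3793]
ee_rot: [-3.142, -0.001, -1.176]
force: [0.7, -2.3, 0.1]
width: 0.0315
```

Request:
send_rows --motion '[{"offset": [-0.082,0,0.057],"turn": 0},{"offset": [-0.164,0,0.115],"turn": 0},{"offset": [-0.164,0,0.115],"turn": 0},{"offset": [-0.164,0,0.115],"turn": 0}]'

```text
t: 13.2
eef_pos: [0.5547, 0.1715, 0.3782]
ee_rot: [-3.141, -0.0, -1.176]
force: [1.3, -4.2, 1.0]
width: 0.0317
```

```bash
python3 -c "
from h import *
feel(6)"
```

```text
FN 4.47+-0.13 [ 1.46 -4.08  1.62] tip D,X,Y mm [-19.73   0.16  -0.05] t 13.5 w 0.03214844330206468
```

Request:
send_rows --motion '[{"offset": [-0.02,0,0.014],"turn": 0},{"offset": [-0.02,0,0.014],"turn": 0},{"offset": [-0.02,0,0.014],"turn": 0},{"offset": [-0.02,0,0.014],"turn": 0}]'

```text
t: 13.9
eef_pos: [0.5546, 0.1719, 0.3779]
ee_rot: [-3.142, -0.0, -1.176]
force: [1.5, -4.8, 1.7]
width: 0.0314
```

```bash
python3 -c "
from h import *
for _ in range(3): feel(8)"
```

```text
FN 5.07+-0.12 [ 1.77 -4.45  2.  ] tip D,X,Y mm [-20.13   0.15  -0.05] t 14.3 w 0.03161368285269223
FN 4.99+-0.17 [ 1.78 -4.02  2.42] tip D,X,Y mm [-20.13   0.14  -0.05] t 14.7 w 0.031724069328712155
FN 5.43+-0.12 [ 1.77 -4.88  2.05] tip D,X,Y mm [-20.14   0.14  -0.06] t 15.1 w 0.03156461218442432
```

Request:
send_rows --motion '[{"offset": [0,0,0],"turn": 0},{"offset": [0,0,0],"turn": 0},{"offset": [0,0,0],"turn": 0},{"offset": [0,0,0],"turn": 0},{"offset": [0,0,0],"turn": 0},{"offset": [0,0,0],"turn": 0},{"offset": [0,0,0],"turn": 0},{"offset": [0,0,0],"turn": 0}]'

```text
t: 15.9
eef_pos: [0.5546, 0.1719, 0.3779]
ee_rot: [-3.142, 0.0, -1.176]
force: [2.7, -5.1, 2.0]
width: 0.0313
```

```bash
python3 -c "
from h import *
feel(8)
t=grab_frame('top');np.save('/tmp/hp.npy',t,allow_pickle=True);P=cloud(t);d=P-WIN
D=d@N;X=d@EX;Y=d@EY
for a in (.012,.03,.055,.07,.085,.1):
    k=(D>=a)&(D<a+.015)&(abs(X)<.04)&(abs(Y)<.035);print(a,k.sum(),np.percentile(X[k],[5,50,95]).round(4),np.percentile(Y[k],[5,50,95]).round(4))
feel(8)"
```

```text
FN 4.81+-0.20 [ 1.55 -4.34  1.81] tip D,X,Y mm [-20.14   0.13  -0.06] t 16.3 w 0.03162046797248443
0.012 23 [0.0006 0.0063 0.0103] [-0.0062 -0.0012  0.0068]
0.03 11 [0.0028 0.007  0.0096] [-0.0053 -0.0008  0.0063]
0.055 51 [-0.0041  0.0148  0.019 ] [-0.0147 -0.0031  0.0134]
0.07 53 [0.0011 0.015  0.0183] [-0.0147 -0.0032  0.0145]
0.085 36 [0.0097 0.014  0.0164] [-0.0133  0.001   0.0124]
0.1 3 [0.0115 0.0132 0.0162] [0.0068 0.0086 0.0088]
FN 5.21+-0.20 [ 1.56 -4.56  2.21] tip D,X,Y mm [-20.15   0.13  -0.06] t 16.75 w 0.03160980704482705
```

Held about 2.9 s at roughly 5.9 N, square and centred. Now retracting.

Request:
send_rows --motion '[{"offset": [0.3,0,-0.21],"turn": 0},{"offset": [0.9,0,-0.63],"turn": 0},{"offset": [1.8,0,-1.26],"turn": 0},{"offset": [3.0,0,-2.1],"turn": 0},{"offset": [4.5,0,-3.15],"turn": 0},{"offset": [6.2,0,-4.34],"turn": 0},{"offset": [8.0,0,-5.6],"turn": 0},{"offset": [9.5,0,-6.65],"turn": 0}]'

```text
t: 17.55
eef_pos: [0.5917, 0.0824, 0.4459]
ee_rot: [-3.14, -0.0, -1.177]
force: [-0.2, 0.5, -1.7]
width: 0.0313
```

```bash
cat >> h.py <<'E'
MAT=np.array([.4679,-.2163]);MY=np.radians(66.6);MU=np.array([np.cos(MY),np.sin(MY)])
E
python3 - <<'E'
from h import *
# re-measure the mat from the clear early top view is done; wand midpoint x=35 goes over mat centre
ref=MAT-MU*.035            # wand origin: whole wand centred
tip=ref+MU*.130
# at 35 deg: contact corner (130,3); grip behind by 133 (176cos-18sin)
g=tip-MU*(.176*C35-.018*S35)
print("g",g,"z contact",.006+.176*S35+.018*C35)
print(to(*g,.2,-180+66.6),get_state()["eef_pos"])
E
```

```text
g [ 0.45247224 -0.25195145] z contact 0.12169418959498596
(array([25.53, 25.7 ,  8.66]), np.float64(45.98)) [0.59166225 0.08242478 0.44591759]
```

Request:
send_rows --motion '[{"offset": [3,3,0],"turn": 5.5},{"offset": [6,6,0],"turn": 11},{"offset": [9,9,0],"turn": 16.5},{"offset": [12,12,0],"turn": 22},{"offset": [15,15,0],"turn": 27.5},{"offset": [18,18,0],"turn": 33},{"offset": [21,21,1],"turn": 38.5},{"offset": [23,23,2],"turn": 44}]'

```text
t: 18.35
eef_pos: [0.4658, -0.2192, 0.4252]
ee_rot: [-3.14, 0.0, -1.949]
force: [0.6, 0.4, -1.7]
width: 0.0314
```

Request:
send_rows --motion '[{"offset": [0,0,0.5],"turn": 0},{"offset": [0,0,1],"turn": 0},{"offset": [0,0,2],"turn": 0},{"offset": [0,0,2],"turn": 0}]'

```text
t: 18.75
eef_pos: [0.4672, -0.2159, 0.403]
ee_rot: [3.14, -0.0, -1.943]
force: [-0.5, 0.1, -2.5]
width: 0.0318
```

```bash
python3 - <<'E'
from h import *
g=MAT-MU*.020+MU*.130-MU*(.176*C35-.018*S35)
print(to(*g,.135,-180+66.6),get_state()["eef_pos"]);feel(6)
E
```

```text
(array([ 2.39e+00, -1.00e-02,  1.09e+01]), np.float64(2.09)) [ 0.46720914 -0.21592989  0.40302262]
FN -1.00+-0.24 [ 0.09  0.16 -1.58] tip D,X,Y mm [ 261.12 -164.36 -229.43] t 19.05 w 0.03168870519434649
```

Request:
send_rows --motion '[{"offset": [1,0,2],"turn": 1},{"offset": [1.8,0,5],"turn": 2.1},{"offset": [2.4,0,8],"turn": 2.1},{"offset": [2.4,0,10],"turn": 2.1},{"offset": [2.4,0,10.7],"turn": 2.1},{"offset": [2.4,0,10.9],"turn": 2.1},{"offset": [2.4,0,10.9],"turn": 2.1},{"offset": [2.4,0,10.9],"turn": 2.1}]'

```text
t: 19.85
eef_pos: [0.459, -0.2389, 0.2966]
ee_rot: [-3.14, 0.0, -1.98]
force: [-0.5, 0.5, -2.1]
width: 0.0317
```

```bash
python3 - <<'E'
from h import *
g=MAT-MU*.020+MU*.130-MU*(.176*C35-.018*S35)
print(to(*g,.1217,-180+66.6),get_state()["eef_pos"]);feel(4)
a=grab_frame("scene")["frame"];b=grab_frame("top")["frame"]
cv2.imwrite("pics/g.png",np.hstack([cv2.resize(a[150:290,180:340],(400,350)),cv2.resize(b[150:290,230:390],(400,350))]))
E
```

```text
(array([-0.04,  0.09,  1.59]), np.float64(-0.06)) [ 0.4590416  -0.23890541  0.2965858 ]
FN -1.00+-0.10 [-0.06  0.23 -1.41] tip D,X,Y mm [ 213.6  -263.07 -246.29] t 20.05 w 0.03182012154129134
```

View pics/g.png

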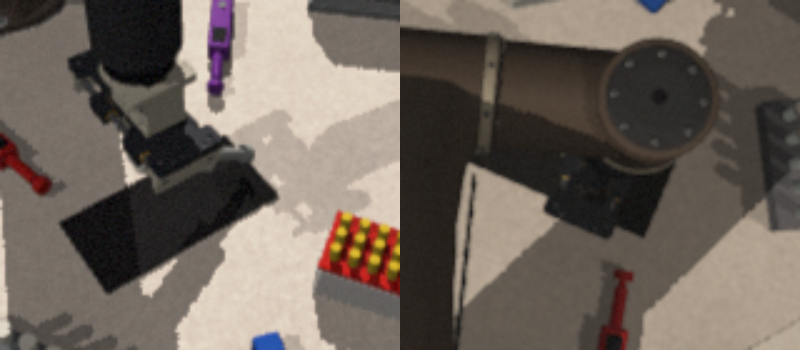

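Request:
send_rows --motion '[{"offset": [0,0.1,0.4],"turn": 0},{"offset": [0,0.1,0.8],"turn": 0},{"offset": [0,0.1,1.1],"turn": 0},{"offset": [0,0.1,1.3],"turn": 0},{"offset": [0,0.1,1.4],"turn": 0},{"offset": [0,0.1,1.5],"turn": 0},{"offset": [0,0.1,1.5],"turn": 0}]'

```text
t: 20.85
eef_pos: [0.4575, -0.2386, 0.2804]
ee_rot: [3.141, -0.0, -1.98]
force: [-1.7, 0.1, -0.4]
width: 0.0318
```

Request:
send_rows --motion '[{"offset": [0,0,0.1],"turn": 0},{"offset": [0,0,0.1],"turn": 0},{"offset": [0,0,0.1],"turn": 0}]'

```text
t: 21.15
eef_pos: [0.4576, -0.2386, 0.2796]
ee_rot: [-3.141, -0.0, -1.981]
force: [-0.9, -0.9, 1.4]
width: 0.0315
```

```bash
python3 -c "
from h import *
feel(5);print(get_state()['eef_pos'])"
```

```text
FN 1.11+-0.13 [-1.37 -0.72  1.75] tip D,X,Y mm [ 203.3  -276.39 -247.32] t 21.4 w 0.03187214571853518
[ 0.45757055 -0.23853098  0.27945752]
```

Request:
send_rows --motion '[{"offset": [0,0,0],"turn": 0},{"offset": [0,0,0],"turn": 0},{"offset": [0,0,0],"turn": 0},{"offset": [0.3,0,0.35],"turn": 0},{"offset": [0.6,0,0.75],"turn": 0},{"offset": [0.9,0,1.2],"turn": 0},{"offset": [1.2,0,1.7],"turn": 0},{"offset": [1.5,0,2.2],"turn": 0}]' --squeeze 4

```text
t: 22.2
eef_pos: [0.4514, -0.2526, 0.2568]
ee_rot: [3.141, -0.0, -1.981]
force: [0.6, 0.1, -0.9]
width: 0.0317
```

Request:
send_rows --motion '[{"offset": [0.3,0,0.5],"turn": 0},{"offset": [0.6,0,1.0],"turn": 0},{"offset": [0.85,0,1.5],"turn": 0},{"offset": [1.1,0,2.0],"turn": 0},{"offset": [1.3,0,2.5],"turn": 0},{"offset": [1.5,0,3.0],"turn": 0},{"offset": [1.7,0,3.5],"turn": 0},{"offset": [1.9,0,4.0],"turn": 0}]'

```text
t: 23.0
eef_pos: [0.4439, -0.2698, 0.2169]
ee_rot: [3.142, -0.0, -1.981]
force: [0.6, 1.3, -2.1]
width: 0.0319
```

```bash
python3 -c "
from h import *
feel(3);print(get_state()['eef_pos']-[0,0,.159]);
x,y,z=wand(pic='pics/i.png')
for lo in np.arange(.03,.2,.02):
    k=(x>=lo)&(x<lo+.02)
    if k.sum(): print(round(lo,2),k.sum(),np.percentile(z[k],[5,50,95]).round(4),np.median(y[k]).round(4))
"
```

```text
FN -0.80+-0.32 [ 0.48  0.01 -1.65] tip D,X,Y mm [ 186.52 -341.45 -272.16] t 23.15 w 0.03200215470472621
[ 0.44380744 -0.26981761  0.05795061]
F [ 0.64  0.17 -0.38] M [ 0.093 -0.054 -0.051] w 0.03200215470472621 t 23.15 pos [ 0.4438 -0.2698  0.217 ]
0.05 7 [-0.0093 -0.0075 -0.006 ] -0.0029
0.07 53 [-0.0203 -0.0094 -0.0059] -0.0052
0.09 49 [-0.0252 -0.014  -0.0101] -0.0077
0.11 16 [-0.0279 -0.0257 -0.023 ] -0.0036
0.13 5 [-0.0276 -0.0272 -0.026 ] 0.0006
```

View pics/i.png

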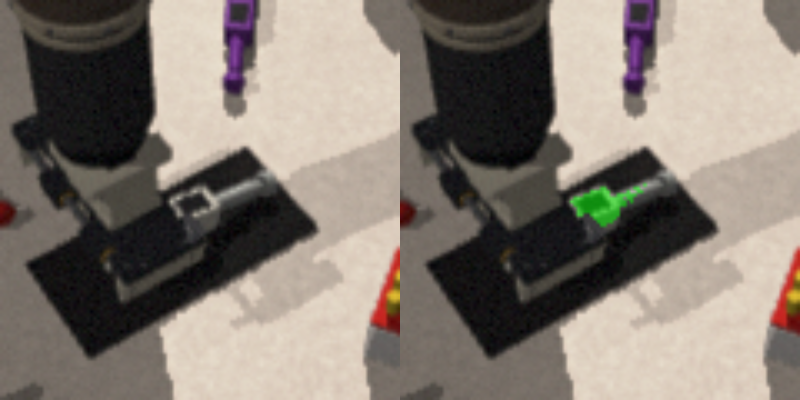

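Request:
send_rows --motion '[{"offset": [0.12,0,0.5],"turn": 0},{"offset": [0.25,0,1.0],"turn": 0},{"offset": [0.35,0,1.5],"turn": 0},{"offset": [0.45,0,2.0],"turn": 0},{"offset": [0.52,0,2.4],"turn": 0},{"offset": [0.57,0,2.7],"turn": 0},{"offset": [0.6,0,2.9],"turn": 0},{"offset": [0.6,0,3.0],"turn": 0}]'

```text
t: 24.0
eef_pos: [0.4416, -0.2753, 0.1875]
ee_rot: [3.141, -0.0, -1.98]
force: [-1.8, 0.5, 6.5]
width: 0.0321
```

```bash
python3 -c "
from h import *
feel(3);print(get_state()['eef_pos']-[0,0,.159])"
```

```text
FN 0.63+-0.03 [-1.41 -0.52  1.19] tip D,X,Y mm [ 173.27 -367.7  -276.24] t 24.15 w 0.032122193104959174
[ 0.44151816 -0.27528972  0.02847816]
```

Request:
send_rows --motion '[{"offset": [0,0,0.05],"turn": 0},{"offset": [0,0,0.05],"turn": 0},{"offset": [0,0,0.05],"turn": 0}]' --squeeze 3

```text
t: 24.45
eef_pos: [0.4415, -0.2753, 0.187]
ee_rot: [3.142, -0.0, -1.981]
force: [-0.8, -0.8, 4.5]
width: 0.032
```

Request:
send_rows --motion '[{"offset": [0,0,0],"turn": 0},{"offset": [0,0,0],"turn": 0},{"offset": [0,0,0],"turn": 0},{"offset": [0,0,0],"turn": 0},{"offset": [0,0,0],"turn": 0}]' --hand 0.2

```text
t: 24.95
eef_pos: [0.4417, -0.2752, 0.1868]
ee_rot: [3.142, 0.0, -1.981]
force: [-1.2, -0.7, 0.2]
width: 0.0519
```

Request:
send_rows --motion '[{"offset": [0,0,-1],"turn": 0},{"offset": [0,0,-3],"turn": 0},{"offset": [0,0,-6],"turn": 0},{"offset": [0,0,-10],"turn": 0},{"offset": [0,0,-14],"turn": 0},{"offset": [-5,0,-18],"turn": 0},{"offset": [-10,0,-20],"turn": 0},{"offset": [-15,0,-22],"turn": 0}]'

```text
t: 25.75
eef_pos: [0.4934, -0.1546, 0.4014]
ee_rot: [-3.139, 0.001, -1.982]
force: [0.7, -0.4, -0.7]
width: 0.0522
```

Request:
send_rows --motion '[{"offset": [-5,0,-1],"turn": 0},{"offset": [-10,0,-1],"turn": 0},{"offset": [-15,0,-1],"turn": 0},{"offset": [-18,0,-1],"turn": 0},{"offset": [-20,0,-1],"turn": 0},{"offset": [-20,0,-1],"turn": 0},{"offset": [-20,0,-1],"turn": 0}]'

```text
t: 26.45
eef_pos: [0.573, 0.0277, 0.4088]
ee_rot: [3.141, -0.0, -1.98]
force: [0.2, 0.5, -0.1]
width: 0.0527
```

```bash
python3 - <<'E'
from h import *
b=grab_frame("top");a=grab_frame("scene");P=cloud(a)
m=(P[...,2]>.027)&(P[...,2]<.06)&(np.hypot(P[...,0]-MAT[0],P[...,1]-MAT[1])<.13)
p=P[m];print(len(p),p[:,2].max(),cv2.minAreaRect(p[:,:2].astype(np.float32)))
d=p[:,:2]-MAT;al=d@MU;la=d@np.array([-MU[1],MU[0]]);print("along",np.percentile(al,[1,99]),"lat",np.percentile(la,[1,99]))
for l in np.arange(-.1,.13,.03):
    k=(al>l)&(al<l+.03)
    if k.sum():print(round(l,2),np.percentile(la[k],[5,95]).round(4),np.median(p[k,2]).round(4),p[k,2].max().round(4))
cv2.imwrite("pics/j.png",np.hstack([cv2.resize(a["frame"],(512,384))[100:340,120:400],b["frame"][60:300,120:480]]))
print(get_state()["eef_pos"],get_state()["width"])
E
```

```text
400 0.03966326419971944 ((0.47740858793258667, -0.2029930204153061), (0.18834276497364044, 0.034283291548490524), 65.73162841796875)
along [-0.07704109  0.10766587] lat [-0.01870026  0.01385962]
-0.1 [-0.0157  0.0119] 0.0335 0.0367
-0.07 [-0.0172  0.0123] 0.0339 0.0383
-0.04 [-0.0181  0.0122] 0.0337 0.0372
-0.01 [-0.0171  0.0105] 0.0346 0.0397
0.02 [-0.0166  0.0118] 0.0339 0.0392
0.05 [-0.0068  0.0003] 0.028 0.0311
0.08 [-0.0098  0.0037] 0.0301 0.032
0.11 [-0.0009 -0.0009] 0.0299 0.0299
[0.57282678 0.026902   0.40894577] 0.05283094366552538
```

View pics/j.png

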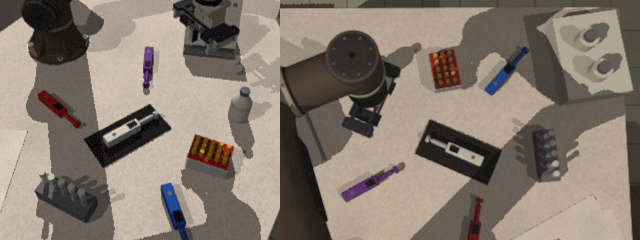

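```bash
python3 -c "
from station import *
print(job_done(),get_state()['t'])"
```

```text
the job is handed in; nothing more can be done
the job is handed in; nothing more can be done
```

The incubator check is done and handed in, at about 26.5 s of the 61 s allowed. The station gives no verdict.

**Pick-up:** The moves cannot tilt the tool. I gripped the white wand lightly near the tail of the handle (not at x=15 as suggested) and raised it with the tip resting on the mat. It pivoted in the jaws to about 35°, and I then gripped it at 55 N.

**Press:** The tip met the plate about 17 mm behind the face. I held it steady for about 2.9 s at roughly 5.9 N, which is about 3.2 to 3.4 mm in, slightly past half. By the camera the wand was square to about 1° and centred to about 1–2 mm.

**Put back:** I set the tip on the mat, lowered the handle along the same arc at low grip, and released it with the wand resting on the mat.

**Last checks:**
- **Wand:** it lies flat, about 1° off the mat's axis and about 2.5 mm off its centreline.
- **Robot:** the gripper is open, up and clear of everything.
- **Other things:** by eye in the last picture, the box, rack, bottle and look-alikes stand where they were.
- **Disagreement:** the two cameras put the plate 21 to 24 mm deep, but contact came at about 17 mm. I went by the felt force.

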